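# Make up a sampling kit and a check kit

## Robot

A 7-joint arm with a two-finger parallel gripper is mounted at the origin on a cart in front of the work surface, level with it; the furniture and walls round the work are solid. World frame = base frame: x ahead of the robot, y to its left, z up, the work surface at z = 0. Lengths are in m, angles in rad, forces in N, time in s.
With the tool pointing down it reaches from about 0.425 to 0.875 m from the base axis. Payload 4.7 kg.
Tool frame: the origin (TCP) lies between the finger pads; the fingertips stand robot.tips_ahead ahead of it and the grasp point (between the pads) is the TCP (robot.tips_ahead is the distance from the TCP to the fingertips, in m); z points along the fingers, y is the direction in which the jaws open and shut (so a half turn about z gives the same grasp; the last joint's range is limited). The gripper opens to 87 mm and grips with 3 to 60 N. Pads are 19 mm wide; open, the fingers measure 117 mm over their backs; the gripper's body (75 mm by 190 mm) begins 51 mm behind the grasp point.
Start: joints at [-1.132, 0.321, -0.07, 1.45, 0.023, 1.371, -0.057], TCP at [0.268, 0.592, 0.242] pointing down, gripper open.
Joint ranges: [-2.86, 2.86], [-0.3, 2.09], [-1.38, 1.24], [0.06, 2.45], [-1.56, 4.7], [0.09, 2.05], [-2.69, 2.69]. Speed limits (rad/s): [2.57, 2.57, 3.14, 3.14, 3.14, 3.14, 3.14].

## Interface

Orientations are given as a rotation vector (axis times angle).
In Python, from station import robot gives the robot as it stands. The module is installed in compiled form; this text tells all that it offers.
- The arm moves only by the tool apply_moves, never from a script. Its argument "increments" is a list of rows, each an object of numbers: "fingers": the finger opening in m, from 0 to 0.087; "dx", "dy", "dz": the shift along the tool's x, y, z in m; "ax", "ay", "az": the turn, a rotation vector about the tool's x, y, z in degrees. In form: [{"fingers": .., "dx": .., "dy": .., "dz": .., "ax": .., "ay": .., "az": ..}, ...]. A call has 1 to 12 rows; each row is the pose to reach, as a shift and turn from the pose commanded when the call began, along the tool's axes at that moment; what a row does not reach only later rows make up. A row lasts 1/12 s, in which the tool goes at most 41.7 mm and 7.16 degrees, less where a joint would pass 70% of its speed; a pose out of reach is approached as far as the arm can. A call with a gripper value outside its range is refused whole. The fingers move at their own pace and stop on an object; "newtons" is the grip in N (left out, the last holds). Time passes only in rows, so rows that repeat a pose let the fingers close. It gives the time, the measured TCP pose, the force and the opening at its end, in the units of the state.
- robot.sense(): the state, without advancing time (a new reading comes with each control period).
- robot.get_image(name): name is "scene" or "top" or "wrist"; returns a dict with "image" (400x640x3 uint8, blue, green, red), "camera_matrix" (3x3 intrinsics, pixels), "T" (4x4, takes a point from camera to world coordinates). Camera axes: x right, y up, looking along -z (the intrinsics and any distortion apply to the point x, -y, -z); pixel columns grow to the right and rows downward; lengths in m; the calibration is good to about 2 mm. A picture is of the moment at which its call begins. There is no depth.
- robot.sign_off(): hands the job in, once; it reports no verdict.
The state is a dict: "time_s": time; "joint_positions": joint angles; "joint_velocities": joint speeds; "joint_efforts": joint torques, N m; "ee_pos": TCP position; "eef_rot": TCP orientation; "force": force on the tool from outside, world axes, zero at the start; "moment": the same for the moment, N m; "width": finger opening in m.
Only numpy, scipy, OpenCV 4.12 (cv2) and the standard library are available. Lean on these libraries where they do the work, as an engineer would, in place of code of your own. Each camera call takes 0.05 s, during which the arm holds its last target. There are 200 camera calls.

## Task

Make up the two kits, one thing to a cell, each standing or lying flat on the tray's floor in the middle of its cell, the way up it is now. Sampling kit, in the three-cell tray: the dropper bottle in the cell next to the thumb tab, a vial in the middle cell and the small petri dish in the cell farthest from the tab; check kit, in the two-cell tray: the brass weight in the cell next to the tab and the other vial in the other cell. Keep the vials and the bottle upright all the while, and leave the lens cap and the filter ring where they lie.

Things in the scene. Friction and masses are not known exactly. Their poses are not given: they have to be found in the camera images.
- vial_a_mid (a point): First glass screw-cap vial with a black cap, half full and closed, 23 mm across, 56 mm tall, standing; both vials are alike and either may serve for either kit. The point is at its centre, half-way up; z is up along the vial
- vial_b_mid (a point): Second glass screw-cap vial with a black cap, half full and closed, 23 mm across, 56 mm tall, standing; both vials are alike and either may serve for either kit. The point is at its centre, half-way up; z is up along the vial
- dropper_mid (a point): Amber dropper bottle, standing: body 33 mm across and straight up to about 60 mm, dark collar and rubber bulb above it, 102 mm tall in all. The point is on its axis, half-way up (51 mm above its underside); z is up along the bottle
- weight_mid (a point): Brass check weight with a knobbed head, 24 mm across, 22 mm tall, standing. The point is at its centre, half-way up; z is up
- dish_mid (a point): Small round clear petri dish with a pale tan filling, 34 mm across, 11 mm tall, lying flat. Take it by its outer edge. The point is at its centre, half-way up; z is up
- cap_mid (a point): Plain black rubber lens cap, 37 mm across, 12 mm tall, lying flat; belongs to neither kit. The point is at its centre, half-way up
- filter_ring_mid (a point): Grey knurled filter ring with dark blue glass, 36 mm across, 12 mm tall, lying flat; belongs to neither kit. The point is at its centre, half-way up
- tray_three: Grey fixed kit tray, 214 x 94 mm, three cells in a row along its x; origin at the centre of its underside, z up. Floor 3 mm thick, outer walls 12 mm high, dividers 9 mm, all 4 mm thick. Cells 66 (x) by 86 mm (y) inside, middles (thin ring drawn) at x = +70, 0, -70 mm, y = 0. A rounded thumb tab, 36 mm wide, 11 mm high, stands out 28 mm at the +x end: the cell at x = +70 is next to it
- tray_two: Grey fixed kit tray, 144 x 94 mm, two cells in a row along its x; origin at the centre of its underside, z up. Floor 3 mm thick, outer walls 12 mm high, divider 9 mm, all 4 mm thick. Cells 66 (x) by 86 mm (y) inside, middles (thin ring drawn) at x = +35, -35 mm, y = 0. A rounded thumb tab, 36 mm wide, 11 mm high, stands out 28 mm at the +x end: the cell at x = +35 is next to it
Not all that is in view belongs to the job. What is shaped like the part that bears dish_mid but red is not meant.

How it is judged:
At the end, for the whole second after the job is handed in: Three-cell tray: dropper bottle at the tab, a vial in the middle, small dish farthest; two-cell tray: weight at the tab, other vial beyond. Centres within 15 mm of the cell middle along each tray axis, resting on the floor (4 mm), upright within 0.1 rad, at rest (x of dropper_mid in the frame of tray_three between 0.055 and 0.085 m and y of dropper_mid in the frame of tray_three between -0.015 and 0.015 m and z of dropper_mid in the frame of tray_three between 0.05 and 0.058 m and angle between each of dropper_mid, dish_mid, weight_mid's own z axis and vertical below 0.1 rad and linear speed of each of dropper, dish, weight below 0.02 m/s and x of dish_mid in the frame of tray_three between -0.085 and -0.055 m and y of dish_mid in the frame of tray_three between -0.015 and 0.015 m and z of dish_mid in the frame of tray_three between 0.0045 and 0.0125 m and x of weight_mid in the frame of tray_two between 0.02 and 0.05 m and y of weight_mid in the frame of tray_two between -0.015 and 0.015 m and z of weight_mid in the frame of tray_two between 0.01 and 0.018 m and (((x of vial_a_mid in the frame of tray_three between -0.015 and 0.015 m and y of vial_a_mid in the frame of tray_three between -0.015 and 0.015 m and z of vial_a_mid in the frame of tray_three between 0.027 and 0.035 m and angle between vial_a_mid's own z axis and vertical below 0.1 rad and linear speed of vial_a below 0.02 m/s) and (x of vial_b_mid in the frame of tray_two between -0.05 and -0.02 m and y of vial_b_mid in the frame of tray_two between -0.015 and 0.015 m and z of vial_b_mid in the frame of tray_two between 0.027 and 0.035 m and angle between vial_b_mid's own z axis and vertical below 0.1 rad and linear speed of vial_b below 0.02 m/s)) or ((x of vial_b_mid in the frame of tray_three between -0.015 and 0.015 m and y of vial_b_mid in the frame of tray_three between -0.015 and 0.015 m and z of vial_b_mid in the frame of tray_three between 0.027 and 0.035 m and angle between vial_b_mid's own z axis and vertical below 0.1 rad and linear speed of vial_b below 0.02 m/s) and (x of vial_a_mid in the frame of tray_two between -0.05 and -0.02 m and y of vial_a_mid in the frame of tray_two between -0.015 and 0.015 m and z of vial_a_mid in the frame of tray_two between 0.027 and 0.035 m and angle between vial_a_mid's own z axis and vertical below 0.1 rad and linear speed of vial_a below 0.02 m/s)))); the robot touches nothing.
It fails at once if a vial or the dropper bottle is tipped over (more than 0.7 rad from upright) (angle between any of vial_a_mid, vial_b_mid, dropper_mid's own z axis and vertical above 0.7 rad).
It fails at once if the lens cap or the filter ring is moved by more than 30 mm (distance of any of cap_mid, filter_ring_mid from where it was at the start of the episode above 0.03 m).
It also fails if it takes over 128 s, if anything falls off the work surface, if the arm or the gripper's body presses on something with over 40 N, if the wrist force passes 120 N, or if a joint passes its speed limit or range.

## Working session

There is one attempt and no reset: what is moved stays moved. The work goes in short steps, Python scripts to look and compute and a tool call to move; the robot and the scene stay as the last step left them, time stands still between calls to the robot, and variables do not carry over. Pictures are saved under pics/ and viewed, about 12 in all and at most 16, crops included, and the job is handed in when it is done.

Besides the shell and the picture viewer there is one more tool, called after "Request:" as name([rows], argument=value, ...), one row to a line, values as JSON. apply_moves: Moves the arm, as the interface text tells. Its arguments: {"type":"object","properties":{"increments":{"type":"array"},"newtons":{"type":"number"}},"required":["increments"]}

```bash
mkdir -p pics; python3 - <<'E'
from station import robot
import cv2,numpy as np,pickle
s=robot.sense(); print({k:np.round(v,3) for k,v in s.items()}, robot.tips_ahead)
for n in("top","scene"):
    d=robot.get_image(n); cv2.imwrite(f"pics/{n}0.png",d["image"]); pickle.dump(d,open(f"{n}0.pkl","wb")); print(n,d.keys(),d["camera_matrix"],d["T"])
E
```

```text
{'time_s': np.float64(0.0), 'joint_positions': array([-1.132,  0.322, -0.07 ,  1.452,  0.023,  1.371, -0.057]), 'joint_velocities': array([-0.001,  0.001,  0.   ,  0.001,  0.   , -0.002,  0.001]), 'joint_efforts': array([-0.0000e+00, -4.9129e+01, -4.0400e-01, -3.1253e+01, -6.4000e-02,
        4.4000e-02,  0.0000e+00]), 'ee_pos': array([0.268, 0.592, 0.24 ]), 'eef_rot': array([-6.620e-01, -3.071e+00,  3.000e-03]), 'force': array([ 0.257, -0.079,  0.314]), 'moment': array([ 0.026, -0.032, -0.034]), 'width': np.float64(0.087)} 0.019
top dict_keys(['image', 'camera_matrix', 'T']) [[373.85508349   0.         325.27250969]
 [  0.         373.85508349 200.29571309]
 [  0.           0.           1.        ]] [[-0.02297942  0.99749455 -0.06690716  0.45616681]
 [-0.9989831  -0.0203139   0.04025061  0.05244534]
 [ 0.03879062  0.06776405  0.996947    0.92980186]
 [ 0.          0.          0.          1.        ]]
scene dict_keys(['image', 'camera_matrix', 'T']) [[515.20860058   0.         313.56003192]
 [  0.         515.20860058 197.8287711 ]
 [  0.           0.           1.        ]] [[ 7.77083965e-01  4.63053799e-01 -4.26288272e-01  7.72319577e-02]
 [-6.29396802e-01  5.72161837e-01 -5.25823638e-01 -4.91615537e-01]
 [ 4.21247116e-04  6.76913593e-01  7.36062369e-01  7.98268977e-01]
 [ 0.00000000e+00  0.00000000e+00  0.00000000e+00  1.00000000e+00]]
```

View pics/top0.png

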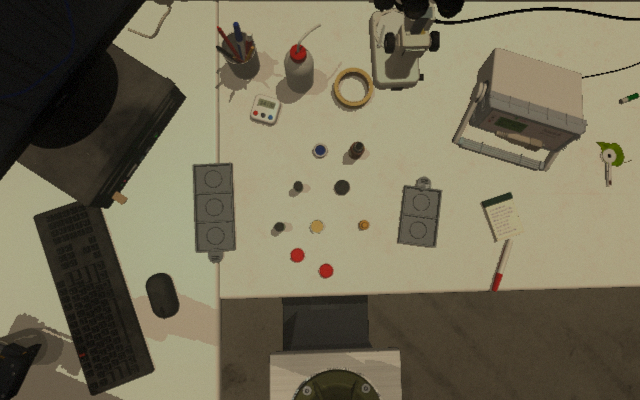

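View pics/scene0.png

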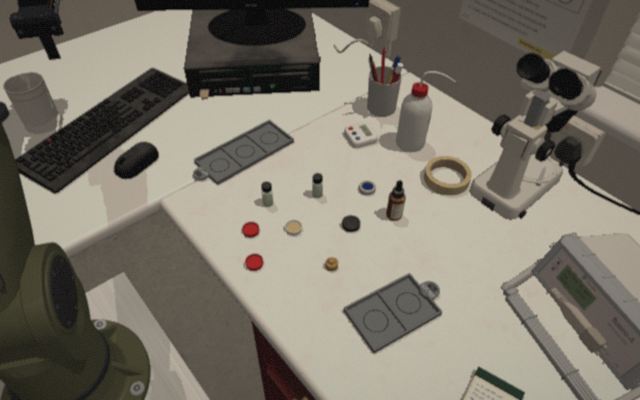

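```bash
cat > h.py <<'E'
import numpy as np,cv2,pickle
def ray(d,px,z):
    K,T=d["camera_matrix"],d["T"]; u,v=px
    r=T[:3,:3]@np.array([(u-K[0,2])/K[0,0],-(v-K[1,2])/K[1,1],-1]); o=T[:3,3]
    return o+r*(z-o[2])/r[2]
def proj(d,p):
    K,T=d["camera_matrix"],d["T"]; c=T[:3,:3].T@(np.asarray(p)-T[:3,3])
    return np.array([K[0,2]+K[0,0]*c[0]/-c[2],K[1,2]-K[1,1]*c[1]/-c[2]])
E
python3 - <<'E'
import cv2,numpy as np
t=cv2.imread("pics/top0.png");s=cv2.imread("pics/scene0.png")
a=cv2.resize(t[135:285,190:390],None,fx=4,fy=4,interpolation=cv2.INTER_CUBIC)
b=cv2.resize(s[170:280,230:430],None,fx=4,fy=4,interpolation=cv2.INTER_CUBIC)
for im in(a,b):
    im[:]=np.clip(im*1.3,0,255)
cv2.imwrite("pics/c1.png",a);cv2.imwrite("pics/c2.png",b)
from h import *
d=pickle.load(open("top0.pkl","rb"));h=cv2.cvtColor(t,cv2.COLOR_BGR2HSV)
# dark-ish / coloured blobs on table
roi=np.zeros(t.shape[:2],np.uint8);roi[130:290,192:450]=1
g=h[...,2]
for nm,m in(("grey",(g<140)),("col",(h[...,1]>110)&(g>60))):
    m=(m&(roi>0)).astype(np.uint8)
    n,l,st,c=cv2.connectedComponentsWithStats(m)
    for i in range(1,n):
        if st[i,4]>15:
            print(nm,st[i],c[i].round(1),ray(d,c[i],.01).round(3), h[l==i].mean(0).round())
E
```

```text
grey [ 192  130   44  160 3893] [213.9 209.2] [0.502 0.287 0.01 ] [23. 52. 87.]
grey [342 141  23  24 341] [353.4 153.1] [ 0.635 -0.058  0.01 ] [19. 89. 80.]
grey [312 144  16  15 168] [319.1 151.1] [0.641 0.028 0.01 ] [62. 74. 93.]
grey [ 397  176   46   72 2499] [419.4 214.3] [ 0.478 -0.218  0.01 ] [22. 55. 90.]
grey [289 181  15  17 157] [296.  188.9] [0.548 0.087 0.01 ] [22. 71. 85.]
grey [333 180  17  16 212] [341.4 187.4] [ 0.549 -0.025  0.01 ] [22. 71. 65.]
grey [358 221  11  10  68] [362.  225.9] [ 0.453 -0.074  0.01 ] [ 18. 145. 118.]
grey [271 222  15  15 149] [277.7 228.6] [0.451 0.133 0.01 ] [22. 72. 85.]
grey [309 225   5   9  17] [310.7 229.6] [0.447 0.053 0.01 ] [ 22.  70. 127.]
grey [290 248  11  15  37] [293.6 255.8] [0.384 0.095 0.01 ] [  7. 160. 128.]
grey [318 269  15  10  39] [324.4 274.7] [0.336 0.022 0.01 ] [  8. 145. 124.]
col [357 146   8   9  17] [360.9 151.3] [ 0.639 -0.077  0.01 ] [ 14. 122.  78.]
col [311 221  12  12 110] [316.5 226. ] [0.455 0.038 0.01 ] [ 20. 145. 159.]
col [359 220  10  10  82] [363.5 224.5] [ 0.456 -0.078  0.01 ] [ 17. 169. 130.]
col [291 248  14  15 164] [297.1 254.8] [0.386 0.087 0.01 ] [  4. 191. 149.]
col [319 264  15  14 165] [325.8 270.5] [0.347 0.018 0.01 ] [  3. 194. 146.]
```

View pics/c1.png

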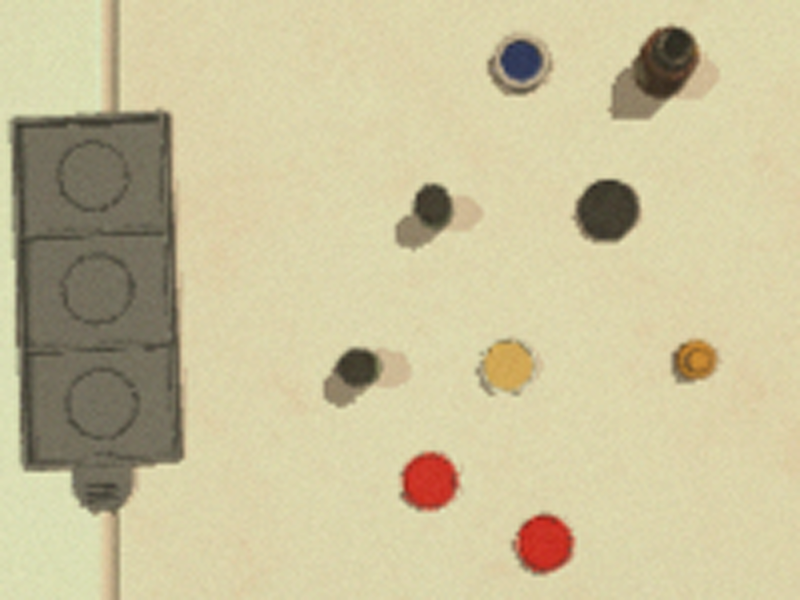

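View pics/c2.png

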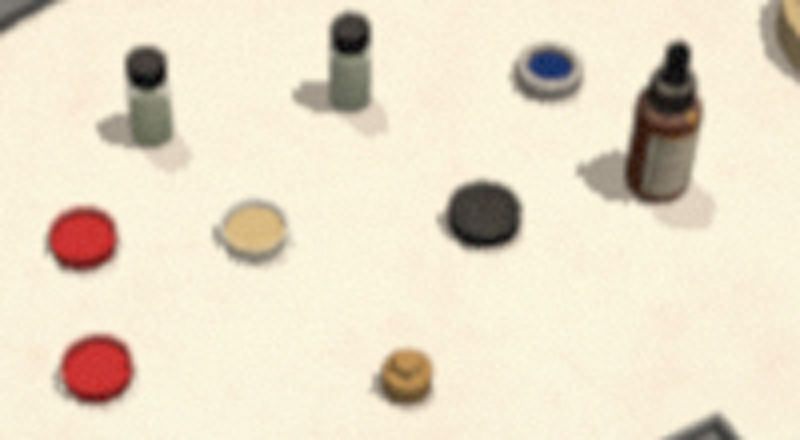

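```bash
python3 - <<'E'
from h import *
T=pickle.load(open("top0.pkl","rb"));S=pickle.load(open("scene0.pkl","rb"))
f=lambda x,y,ox,oy:((x+.5)/4-.5+ox,(y+.5)/4-.5+oy)
tp=dict(r_far=(94,176,.003),r_mid=(97,289,.003),r_tab=(102,403,.003),vA=(433,203,.056),vB=(357,366,.056),dish=(508,364,.011),wt=(698,358,.020),drop=(677,45,.102))
for k,(x,y,z) in tp.items(): print("top",k,ray(T,f(x,y,190,135),z).round(4))
sp=dict(vB=(147,60,.056),vA=(351,27,.056),dish=(255,229,.010),wt=(408,362,.02),drop=(680,48,.102))
for k,(x,y,z) in sp.items(): print("scene",k,ray(S,f(x,y,230,170),z).round(4))
a=cv2.resize(T["image"][170:255,390:450],None,fx=6,fy=6,interpolation=cv2.INTER_CUBIC)
b=cv2.resize(S["image"][265:360,335:450],None,fx=5,fy=5,interpolation=cv2.INTER_CUBIC)[:475]
h=max(a.shape[0],b.shape[0]); a=cv2.copyMakeBorder(a,0,h-a.shape[0],0,0,0);b=cv2.copyMakeBorder(b,0,h-b.shape[0],0,0,0)
b=cv2.resize(b,None,fx=.7,fy=.7); b=cv2.copyMakeBorder(b,0,h-b.shape[0],0,0,0)
cv2.imwrite("pics/c3.png",np.clip(np.hstack([a,b])*1.4,0,255).astype(np.uint8)); print(a.shape,b.shape)
E
```

```text
top r_far [0.5776 0.2907 0.003 ]
top r_mid [0.5078 0.2891 0.003 ]
top r_tab [0.438  0.2862 0.003 ]
top vA [0.5512 0.0806 0.056 ]
top vB [0.4569 0.1264 0.056 ]
top dish [0.456 0.038 0.011]
top wt [ 0.457  -0.0778  0.02  ]
top drop [ 0.6329 -0.0595  0.102 ]
scene vB [0.4562 0.1261 0.056 ]
scene vA [0.5505 0.0799 0.056 ]
scene dish [0.4537 0.036  0.01  ]
scene wt [ 0.4555 -0.0781  0.02  ]
scene drop [ 0.6332 -0.0643  0.102 ]
(510, 360, 3) (510, 402, 3)
```

View pics/c3.png

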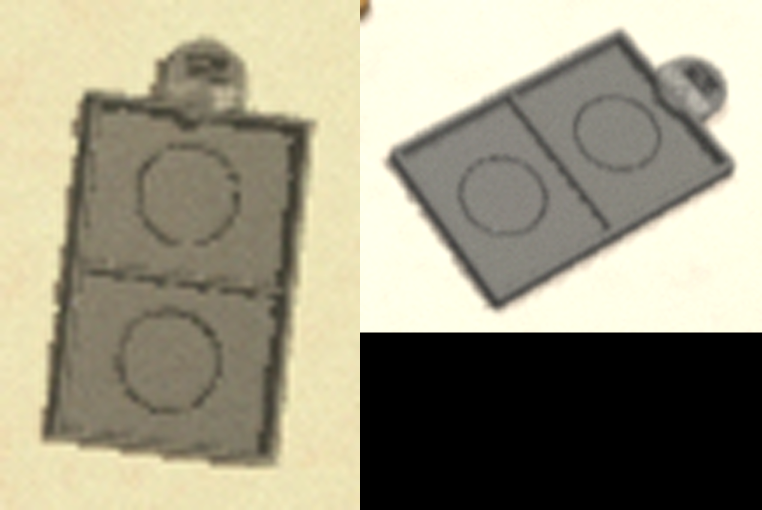

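Request:
apply_moves([
  {"az": -7, "fingers": 0.06},
  {"az": -14},
  {"az": -21},
  {"az": -24.3},
  {"az": -24.3},
  {"az": -24.3},
], newtons=12)

```text
$.increments[0]: bad value
```

Request:
apply_moves([
  {"fingers": 0.06, "dx": 0, "dy": 0, "dz": 0, "ax": 0, "ay": 0, "az": -7},
  {"fingers": 0.06, "dx": 0, "dy": 0, "dz": 0, "ax": 0, "ay": 0, "az": -14},
  {"fingers": 0.06, "dx": 0, "dy": 0, "dz": 0, "ax": 0, "ay": 0, "az": -21},
  {"fingers": 0.06, "dx": 0, "dy": 0, "dz": 0, "ax": 0, "ay": 0, "az": -24.3},
  {"fingers": 0.06, "dx": 0, "dy": 0, "dz": 0, "ax": 0, "ay": 0, "az": -24.3},
], newtons=12)

```text
time_s: 0.52
ee_pos: [0.2678, 0.5919, 0.2409]
eef_rot: [0.001, -3.141, 0.002]
force: [-0.0, -0.8, 0.5]
width: 0.0635
```

```bash
python3 - <<'E'
from h import *
from station import robot
T=pickle.load(open("top0.pkl","rb"));S=pickle.load(open("scene0.pkl","rb"))
for p in((188,194),(168,361)): print(ray(T,((p[0]+.5)/6-.5+390,(p[1]+.5)/6-.5+170),.003).round(4))
for p in((616-360,132),(503-360,195)): print(ray(S,(p[0]/3.5-.4+335,p[1]/3.5-.4+265),.003).round(4))
s=robot.sense(); print(s["ee_pos"],s["eef_rot"],s["joint_positions"])
E
```

```text
[ 0.5094 -0.2252  0.003 ]
[ 0.44   -0.2139  0.003 ]
[ 0.5093 -0.2232  0.003 ]
[ 0.4404 -0.213   0.003 ]
[0.2678215  0.59192258 0.24090061] [ 1.04603951e-03 -3.14109648e+00  1.59163804e-03] [-1.08828835  0.32398883 -0.12575865  1.44938052  0.04063932  1.37189286
  0.35581544]
```

Request:
apply_moves([
  {"fingers": 0.06, "dx": -0.187, "dy": -0.555, "dz": 0, "ax": 0, "ay": 0, "az": 0},
  {"fingers": 0.06, "dx": -0.187, "dy": -0.555, "dz": 0, "ax": 0, "ay": 0, "az": 0},
  {"fingers": 0.06, "dx": -0.187, "dy": -0.555, "dz": 0, "ax": 0, "ay": 0, "az": 0},
  {"fingers": 0.06, "dx": -0.187, "dy": -0.555, "dz": 0, "ax": 0, "ay": 0, "az": 0},
  {"fingers": 0.06, "dx": -0.187, "dy": -0.555, "dz": 0, "ax": 0, "ay": 0, "az": 0},
  {"fingers": 0.06, "dx": -0.187, "dy": -0.555, "dz": 0, "ax": 0, "ay": 0, "az": 0},
  {"fingers": 0.06, "dx": -0.187, "dy": -0.555, "dz": 0, "ax": 0, "ay": 0, "az": 0},
  {"fingers": 0.06, "dx": -0.187, "dy": -0.555, "dz": 0, "ax": 0, "ay": 0, "az": 0},
  {"fingers": 0.06, "dx": -0.187, "dy": -0.555, "dz": 0, "ax": 0, "ay": 0, "az": 0},
  {"fingers": 0.06, "dx": -0.187, "dy": -0.555, "dz": 0, "ax": 0, "ay": 0, "az": 0},
  {"fingers": 0.06, "dx": -0.187, "dy": -0.555, "dz": 0, "ax": 0, "ay": 0, "az": 0},
  {"fingers": 0.06, "dx": -0.187, "dy": -0.555, "dz": 0, "ax": 0, "ay": 0, "az": 0},
])

```text
time_s: 1.52
ee_pos: [0.4273, 0.1163, 0.2416]
eef_rot: [0.004, 3.141, 0.001]
force: [1.6, 0.5, 0.5]
width: 0.0604
```

Request:
apply_moves([
  {"fingers": 0.06, "dx": -0.028, "dy": -0.08, "dz": 0, "ax": 0, "ay": 0, "az": 0},
  {"fingers": 0.06, "dx": -0.028, "dy": -0.08, "dz": 0.04, "ax": 0, "ay": 0, "az": 0},
  {"fingers": 0.06, "dx": -0.028, "dy": -0.08, "dz": 0.08, "ax": 0, "ay": 0, "az": 0},
  {"fingers": 0.06, "dx": -0.028, "dy": -0.08, "dz": 0.1, "ax": 0, "ay": 0, "az": 0},
  {"fingers": 0.06, "dx": -0.028, "dy": -0.08, "dz": 0.1, "ax": 0, "ay": 0, "az": 0},
  {"fingers": 0.06, "dx": -0.028, "dy": -0.08, "dz": 0.1, "ax": 0, "ay": 0, "az": 0},
])

```text
time_s: 2.02
ee_pos: [0.4539, 0.0381, 0.1407]
eef_rot: [-0.004, -3.138, 0.001]
force: [-0.4, 0.0, -0.0]
width: 0.0602
```

```bash
python3 - <<'E'
from h import *
from station import robot
s=robot.sense(); print(s["ee_pos"],s["eef_rot"],s["joint_positions"])
d=robot.get_image("wrist");cv2.imwrite("pics/w1.png",d["image"]); print(proj(d,(.455,.037,.011)))
for z in (0.0055,):print(proj(d,(.457,.126,.028)))
E
```

```text
[0.45392541 0.0380899  0.1406869 ] [-3.65649647e-03 -3.13801398e+00  1.45654875e-03] [-0.54044317 -0.02399256  0.39595552  2.05057208  0.01073964  1.11685344
  1.41913148]
[315.35067891 190.1221187 ]
[431.98629791 198.80897671]
```

View pics/w1.png

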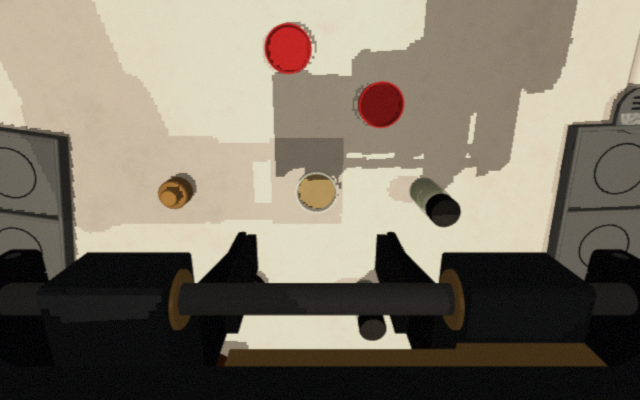

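Request:
apply_moves([
  {"fingers": 0.06, "dx": 0, "dy": 0, "dz": 0.04, "ax": 0, "ay": 0, "az": 0},
  {"fingers": 0.06, "dx": 0, "dy": 0, "dz": 0.08, "ax": 0, "ay": 0, "az": 0},
  {"fingers": 0.06, "dx": 0, "dy": 0, "dz": 0.105, "ax": 0, "ay": 0, "az": 0},
  {"fingers": 0.06, "dx": 0, "dy": 0, "dz": 0.118, "ax": 0, "ay": 0, "az": 0},
  {"fingers": 0.06, "dx": 0, "dy": 0, "dz": 0.118, "ax": 0, "ay": 0, "az": 0},
  {"fingers": 0.03, "dx": 0, "dy": 0, "dz": 0.118, "ax": 0, "ay": 0, "az": 0},
  {"fingers": 0.02, "dx": 0, "dy": 0, "dz": 0.118, "ax": 0, "ay": 0, "az": 0},
  {"fingers": 0.02, "dx": 0, "dy": 0, "dz": 0.118, "ax": 0, "ay": 0, "az": 0},
  {"fingers": 0.02, "dx": 0, "dy": 0, "dz": 0.118, "ax": 0, "ay": 0, "az": 0},
  {"fingers": 0.02, "dx": 0, "dy": 0, "dz": 0.118, "ax": 0, "ay": 0, "az": 0},
  {"fingers": 0.02, "dx": 0, "dy": 0, "dz": 0.118, "ax": 0, "ay": 0, "az": 0},
  {"fingers": 0.02, "dx": 0, "dy": 0, "dz": 0.118, "ax": 0, "ay": 0, "az": 0},
], newtons=12)

```text
time_s: 3.07
ee_pos: [0.456, 0.0386, 0.0245]
eef_rot: [0.001, 3.14, 0.001]
force: [-0.7, 0.0, 6.0]
width: 0.0333
```

Request:
apply_moves([
  {"fingers": 0.02, "dx": 0, "dy": 0, "dz": -0.01, "ax": 0, "ay": 0, "az": 0},
  {"fingers": 0.02, "dx": 0, "dy": 0, "dz": -0.04, "ax": 0, "ay": 0, "az": 0},
  {"fingers": 0.02, "dx": 0, "dy": 0, "dz": -0.08, "ax": 0, "ay": 0, "az": 0},
  {"fingers": 0.02, "dx": -0.015, "dy": 0.03, "dz": -0.1, "ax": 0, "ay": 0, "az": 0},
  {"fingers": 0.02, "dx": -0.03, "dy": 0.06, "dz": -0.1, "ax": 0, "ay": 0, "az": 0},
  {"fingers": 0.02, "dx": -0.045, "dy": 0.095, "dz": -0.1, "ax": 0, "ay": 0, "az": 0},
  {"fingers": 0.02, "dx": -0.06, "dy": 0.13, "dz": -0.1, "ax": 0, "ay": 0, "az": 0},
  {"fingers": 0.02, "dx": -0.075, "dy": 0.165, "dz": -0.1, "ax": 0, "ay": 0, "az": 0},
  {"fingers": 0.02, "dx": -0.09, "dy": 0.2, "dz": -0.1, "ax": 0, "ay": 0, "az": 0},
  {"fingers": 0.02, "dx": -0.108, "dy": 0.23, "dz": -0.1, "ax": 0, "ay": 0, "az": 0},
  {"fingers": 0.02, "dx": -0.121, "dy": 0.252, "dz": -0.1, "ax": 0, "ay": 0, "az": 0},
  {"fingers": 0.02, "dx": -0.121, "dy": 0.252, "dz": -0.1, "ax": 0, "ay": 0, "az": 0},
])

```text
time_s: 4.07
ee_pos: [0.5768, 0.2967, 0.1234]
eef_rot: [-0.009, 3.14, 0.004]
force: [-0.8, 2.2, -0.0]
width: 0.0327
```

Request:
apply_moves([
  {"fingers": 0.02, "dx": 0, "dy": 0, "dz": 0.02, "ax": 0, "ay": 0, "az": 0},
  {"fingers": 0.02, "dx": 0, "dy": 0, "dz": 0.03, "ax": 0, "ay": 0, "az": 0},
  {"fingers": 0.02, "dx": 0, "dy": 0, "dz": 0.03, "ax": 0, "ay": 0, "az": 0},
])

```text
time_s: 4.32
ee_pos: [0.5742, 0.2883, 0.0907]
eef_rot: [-0.002, -3.137, 0.005]
force: [-0.4, -0.7, -0.4]
width: 0.0333
```

```bash
python3 - <<'E'
from h import *
from station import robot
s=robot.sense(); print(s["ee_pos"],s["eef_rot"],s["joint_positions"])
d=robot.get_image("wrist");e=robot.get_image("scene")
cv2.imwrite("pics/w2.png",np.vstack([d["image"][100:300],cv2.resize(e["image"][90:220,150:370],(640,378))]))
E
```

```text
[0.57420247 0.28834017 0.09069467] [-2.35510897e-03 -3.13652434e+00  5.40761563e-03] [-0.71693347  0.42312554  0.26499823  1.64357356 -0.12029854  1.09710439
  1.15067899]
```

View pics/w2.png

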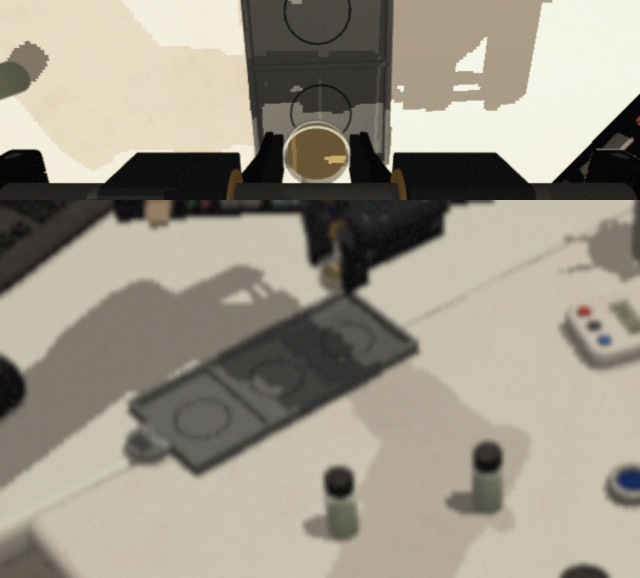

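Request:
apply_moves([
  {"fingers": 0.02, "dx": -0.002, "dy": 0.001, "dz": 0.03, "ax": 0, "ay": 0, "az": 0},
  {"fingers": 0.02, "dx": -0.002, "dy": 0.001, "dz": 0.05, "ax": 0, "ay": 0, "az": 0},
  {"fingers": 0.02, "dx": -0.002, "dy": 0.001, "dz": 0.058, "ax": 0, "ay": 0, "az": 0},
  {"fingers": 0.02, "dx": -0.002, "dy": 0.001, "dz": 0.062, "ax": 0, "ay": 0, "az": 0},
  {"fingers": 0.02, "dx": -0.002, "dy": 0.001, "dz": 0.062, "ax": 0, "ay": 0, "az": 0},
  {"fingers": 0.046, "dx": -0.002, "dy": 0.001, "dz": 0.062, "ax": 0, "ay": 0, "az": 0},
  {"fingers": 0.046, "dx": -0.002, "dy": 0.001, "dz": 0.062, "ax": 0, "ay": 0, "az": 0},
  {"fingers": 0.046, "dx": -0.002, "dy": 0.001, "dz": 0.062, "ax": 0, "ay": 0, "az": 0},
  {"fingers": 0.046, "dx": -0.002, "dy": 0.001, "dz": 0.062, "ax": 0, "ay": 0, "az": 0},
])

```text
time_s: 5.17
ee_pos: [0.579, 0.2915, 0.0327]
eef_rot: [0.001, 3.14, 0.002]
force: [1.2, 0.1, 0.2]
width: 0.0444
```

Request:
apply_moves([
  {"fingers": 0.046, "dx": 0, "dy": 0, "dz": -0.04, "ax": 0, "ay": 0, "az": 0},
  {"fingers": 0.05, "dx": 0, "dy": 0, "dz": -0.08, "ax": 0, "ay": 0, "az": 0},
  {"fingers": 0.05, "dx": 0.004, "dy": -0.03, "dz": -0.1, "ax": 0, "ay": 0, "az": 0},
  {"fingers": 0.05, "dx": 0.009, "dy": -0.07, "dz": -0.1, "ax": 0, "ay": 0, "az": 0},
  {"fingers": 0.05, "dx": 0.014, "dy": -0.11, "dz": -0.1, "ax": 0, "ay": 0, "az": 0},
  {"fingers": 0.05, "dx": 0.02, "dy": -0.15, "dz": -0.1, "ax": 0, "ay": 0, "az": 0},
  {"fingers": 0.05, "dx": 0.025, "dy": -0.19, "dz": -0.1, "ax": 0, "ay": 0, "az": 0},
  {"fingers": 0.05, "dx": 0.028, "dy": -0.211, "dz": -0.1, "ax": 0, "ay": 0, "az": 0},
  {"fingers": 0.05, "dx": 0.028, "dy": -0.211, "dz": -0.1, "ax": 0, "ay": 0, "az": 0},
  {"fingers": 0.05, "dx": 0.028, "dy": -0.211, "dz": -0.1, "ax": 0, "ay": 0, "az": 0},
  {"fingers": 0.05, "dx": 0.028, "dy": -0.211, "dz": -0.1, "ax": 0, "ay": 0, "az": 0},
])

```text
time_s: 6.08
ee_pos: [0.5505, 0.0815, 0.132]
eef_rot: [-0.0, 3.141, 0.002]
force: [-0.7, 1.2, -0.3]
width: 0.0498
```

```bash
python3 - <<'E'
from h import *
from station import robot
s=robot.sense(); print(s["ee_pos"],s["eef_rot"],s["joint_velocities"].round(3))
d=robot.get_image("wrist");e=robot.get_image("top"); S=robot.get_image("scene")
cv2.imwrite("pics/w3.png",np.vstack([d["image"][100:330],np.hstack([cv2.resize(e["image"][155:265,185:245],(200,366)),cv2.resize(S["image"][110:220,190:322],(440,366))])]))
print(proj(d,(.551,.080,.056)))
E
```

```text
[0.55050733 0.08151287 0.13204853] [-3.63802209e-04  3.14064206e+00  2.04294480e-03] [-0.018  0.012 -0.017 -0.005  0.     0.001 -0.001]
[314.16791302 212.22847146]
```

View pics/w3.png

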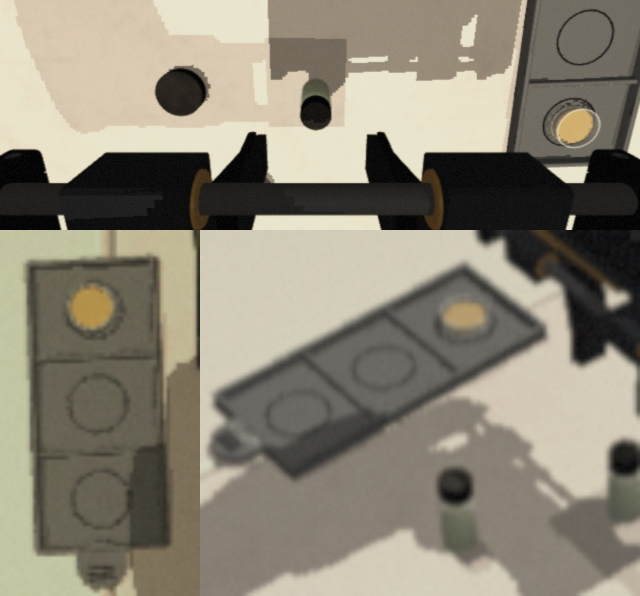

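Request:
apply_moves([
  {"fingers": 0.05, "dx": 0, "dy": -0.001, "dz": 0.03, "ax": 0, "ay": 0, "az": 0},
  {"fingers": 0.05, "dx": 0, "dy": -0.001, "dz": 0.06, "ax": 0, "ay": 0, "az": 0},
  {"fingers": 0.05, "dx": 0, "dy": -0.001, "dz": 0.085, "ax": 0, "ay": 0, "az": 0},
  {"fingers": 0.05, "dx": 0, "dy": -0.001, "dz": 0.096, "ax": 0, "ay": 0, "az": 0},
  {"fingers": 0.05, "dx": 0, "dy": -0.001, "dz": 0.096, "ax": 0, "ay": 0, "az": 0},
  {"fingers": 0.03, "dx": 0, "dy": -0.001, "dz": 0.096, "ax": 0, "ay": 0, "az": 0},
  {"fingers": 0.025, "dx": 0, "dy": -0.001, "dz": 0.096, "ax": 0, "ay": 0, "az": 0},
  {"fingers": 0.015, "dx": 0, "dy": -0.001, "dz": 0.096, "ax": 0, "ay": 0, "az": 0},
  {"fingers": 0.015, "dx": 0, "dy": -0.001, "dz": 0.096, "ax": 0, "ay": 0, "az": 0},
  {"fingers": 0.015, "dx": 0, "dy": -0.001, "dz": 0.096, "ax": 0, "ay": 0, "az": 0},
  {"fingers": 0.015, "dx": 0, "dy": -0.001, "dz": 0.096, "ax": 0, "ay": 0, "az": 0},
  {"fingers": 0.015, "dx": 0, "dy": -0.001, "dz": 0.096, "ax": 0, "ay": 0, "az": 0},
], newtons=12)

```text
time_s: 7.23
ee_pos: [0.551, 0.0795, 0.0366]
eef_rot: [0.001, 3.14, 0.001]
force: [-1.5, 0.5, 4.3]
width: 0.0223
```

Request:
apply_moves([
  {"fingers": 0.015, "dx": 0, "dy": 0, "dz": -0.02, "ax": 0, "ay": 0, "az": 0},
  {"fingers": 0.015, "dx": 0, "dy": 0, "dz": -0.05, "ax": 0, "ay": 0, "az": 0},
  {"fingers": 0.015, "dx": 0, "dy": 0.015, "dz": -0.07, "ax": 0, "ay": 0, "az": 0},
  {"fingers": 0.015, "dx": 0.007, "dy": 0.04, "dz": -0.07, "ax": 0, "ay": 0, "az": 0},
  {"fingers": 0.015, "dx": 0.014, "dy": 0.07, "dz": -0.07, "ax": 0, "ay": 0, "az": 0},
  {"fingers": 0.015, "dx": 0.021, "dy": 0.1, "dz": -0.07, "ax": 0, "ay": 0, "az": 0},
  {"fingers": 0.015, "dx": 0.028, "dy": 0.13, "dz": -0.07, "ax": 0, "ay": 0, "az": 0},
  {"fingers": 0.015, "dx": 0.034, "dy": 0.16, "dz": -0.07, "ax": 0, "ay": 0, "az": 0},
  {"fingers": 0.015, "dx": 0.04, "dy": 0.185, "dz": -0.07, "ax": 0, "ay": 0, "az": 0},
  {"fingers": 0.015, "dx": 0.043, "dy": 0.203, "dz": -0.07, "ax": 0, "ay": 0, "az": 0},
  {"fingers": 0.015, "dx": 0.043, "dy": 0.2095, "dz": -0.07, "ax": 0, "ay": 0, "az": 0},
  {"fingers": 0.015, "dx": 0.043, "dy": 0.2095, "dz": -0.07, "ax": 0, "ay": 0, "az": 0},
])

```text
time_s: 8.23
ee_pos: [0.5067, 0.2906, 0.1054]
eef_rot: [0.004, -3.141, -0.0]
force: [0.1, 0.6, 0.4]
width: 0.0223
```

Request:
apply_moves([
  {"fingers": 0.015, "dx": 0, "dy": 0, "dz": 0.02, "ax": 0, "ay": 0, "az": 0},
  {"fingers": 0.015, "dx": 0, "dy": 0, "dz": 0.045, "ax": 0, "ay": 0, "az": 0},
  {"fingers": 0.015, "dx": 0, "dy": 0, "dz": 0.058, "ax": 0, "ay": 0, "az": 0},
  {"fingers": 0.015, "dx": 0, "dy": 0, "dz": 0.06, "ax": 0, "ay": 0, "az": 0},
  {"fingers": 0.015, "dx": 0, "dy": 0, "dz": 0.06, "ax": 0, "ay": 0, "az": 0},
  {"fingers": 0.015, "dx": 0, "dy": 0, "dz": 0.06, "ax": 0, "ay": 0, "az": 0},
])

```text
time_s: 8.73
ee_pos: [0.5083, 0.2882, 0.0464]
eef_rot: [0.003, 3.141, 0.0]
force: [0.8, -0.6, -0.3]
width: 0.0223
```

Request:
apply_moves([
  {"fingers": 0.015, "dx": 0, "dy": 0, "dz": 0.004, "ax": 0, "ay": 0, "az": 0},
  {"fingers": 0.015, "dx": 0, "dy": 0, "dz": 0.0065, "ax": 0, "ay": 0, "az": 0},
  {"fingers": 0.015, "dx": 0, "dy": 0, "dz": 0.0065, "ax": 0, "ay": 0, "az": 0},
  {"fingers": 0.015, "dx": 0, "dy": 0, "dz": 0.0065, "ax": 0, "ay": 0, "az": 0},
  {"fingers": 0.024, "dx": 0, "dy": 0, "dz": 0.0065, "ax": 0, "ay": 0, "az": 0},
  {"fingers": 0.03, "dx": 0, "dy": 0, "dz": 0.0065, "ax": 0, "ay": 0, "az": 0},
  {"fingers": 0.044, "dx": 0, "dy": 0, "dz": 0.0065, "ax": 0, "ay": 0, "az": 0},
  {"fingers": 0.044, "dx": 0, "dy": 0, "dz": 0.0065, "ax": 0, "ay": 0, "az": 0},
  {"fingers": 0.044, "dx": 0, "dy": 0, "dz": -0.02, "ax": 0, "ay": 0, "az": 0},
  {"fingers": 0.044, "dx": 0, "dy": 0, "dz": -0.05, "ax": 0, "ay": 0, "az": 0},
  {"fingers": 0.044, "dx": 0, "dy": 0, "dz": -0.09, "ax": 0, "ay": 0, "az": 0},
  {"fingers": 0.044, "dx": 0, "dy": 0, "dz": -0.09, "ax": 0, "ay": 0, "az": 0},
])

```text
time_s: 9.73
ee_pos: [0.5115, 0.291, 0.1435]
eef_rot: [0.001, 3.131, 0.011]
force: [1.2, -0.1, 1.4]
width: 0.0436
```

Request:
apply_moves([
  {"fingers": 0.05, "dx": 0.013, "dy": -0.035, "dz": 0, "ax": 0, "ay": 0, "az": 0},
  {"fingers": 0.05, "dx": 0.025, "dy": -0.075, "dz": 0, "ax": 0, "ay": 0, "az": 0},
  {"fingers": 0.05, "dx": 0.037, "dy": -0.115, "dz": 0, "ax": 0, "ay": 0, "az": 0},
  {"fingers": 0.05, "dx": 0.048, "dy": -0.15, "dz": 0, "ax": 0, "ay": 0, "az": 0},
  {"fingers": 0.05, "dx": 0.0515, "dy": -0.162, "dz": 0, "ax": 0, "ay": 0, "az": 0},
  {"fingers": 0.05, "dx": 0.0515, "dy": -0.162, "dz": 0, "ax": 0, "ay": 0, "az": 0},
  {"fingers": 0.05, "dx": 0.0515, "dy": -0.162, "dz": 0, "ax": 0, "ay": 0, "az": 0},
  {"fingers": 0.05, "dx": 0.0515, "dy": -0.162, "dz": 0, "ax": 0, "ay": 0, "az": 0},
])

```text
time_s: 10.4
ee_pos: [0.4563, 0.1285, 0.1359]
eef_rot: [-0.002, 3.141, 0.002]
force: [0.0, 0.5, 0.1]
width: 0.0497
```

```bash
python3 - <<'E'
from h import *
from station import robot
s=robot.sense(); print(s["ee_pos"],s["eef_rot"],s["joint_velocities"].round(3))
d=robot.get_image("wrist");e=robot.get_image("top"); S=robot.get_image("scene")
cv2.imwrite("pics/w4.png",np.vstack([d["image"][100:330],np.hstack([cv2.resize(e["image"][155:265,185:245],(200,366)),cv2.resize(S["image"][110:220,190:322],(440,366))])]))
print(proj(d,(.4565,.126,.056)))
E
```

```text
[0.45626125 0.12848607 0.13585001] [-1.54301076e-03  3.14054483e+00  1.55198984e-03] [-0.01   0.013 -0.007 -0.008  0.004  0.002  0.002]
[312.76804044 209.84820409]
```

View pics/w4.png

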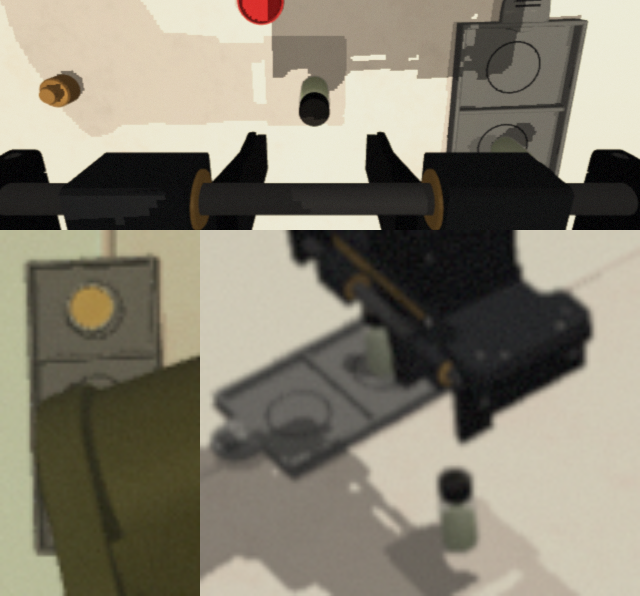

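Request:
apply_moves([
  {"fingers": 0.05, "dx": 0, "dy": -0.0015, "dz": 0.03, "ax": 0, "ay": 0, "az": 0},
  {"fingers": 0.05, "dx": 0, "dy": -0.0015, "dz": 0.06, "ax": 0, "ay": 0, "az": 0},
  {"fingers": 0.05, "dx": 0, "dy": -0.0015, "dz": 0.088, "ax": 0, "ay": 0, "az": 0},
  {"fingers": 0.05, "dx": 0, "dy": -0.0015, "dz": 0.099, "ax": 0, "ay": 0, "az": 0},
  {"fingers": 0.05, "dx": 0, "dy": -0.0015, "dz": 0.099, "ax": 0, "ay": 0, "az": 0},
  {"fingers": 0.03, "dx": 0, "dy": -0.0015, "dz": 0.099, "ax": 0, "ay": 0, "az": 0},
  {"fingers": 0.025, "dx": 0, "dy": -0.0015, "dz": 0.099, "ax": 0, "ay": 0, "az": 0},
  {"fingers": 0.015, "dx": 0, "dy": -0.0015, "dz": 0.099, "ax": 0, "ay": 0, "az": 0},
  {"fingers": 0.015, "dx": 0, "dy": -0.0015, "dz": 0.099, "ax": 0, "ay": 0, "az": 0},
  {"fingers": 0.015, "dx": 0, "dy": -0.0015, "dz": 0.099, "ax": 0, "ay": 0, "az": 0},
  {"fingers": 0.015, "dx": 0, "dy": -0.0015, "dz": 0.099, "ax": 0, "ay": 0, "az": 0},
  {"fingers": 0.015, "dx": 0, "dy": -0.0015, "dz": 0.099, "ax": 0, "ay": 0, "az": 0},
])

```text
time_s: 11.55
ee_pos: [0.4565, 0.1256, 0.0374]
eef_rot: [0.001, 3.14, 0.002]
force: [-0.7, -0.0, 4.8]
width: 0.0221
```

Request:
apply_moves([
  {"fingers": 0.015, "dx": 0, "dy": 0, "dz": -0.02, "ax": 0, "ay": 0, "az": 0},
  {"fingers": 0.015, "dx": 0, "dy": 0, "dz": -0.05, "ax": 0, "ay": 0, "az": 0},
  {"fingers": 0.015, "dx": 0, "dy": -0.015, "dz": -0.07, "ax": 0, "ay": 0, "az": 0},
  {"fingers": 0.015, "dx": -0.01, "dy": -0.045, "dz": -0.07, "ax": 0, "ay": 0, "az": 0},
  {"fingers": 0.015, "dx": -0.02, "dy": -0.08, "dz": -0.07, "ax": 0, "ay": 0, "az": 0},
  {"fingers": 0.015, "dx": -0.02, "dy": -0.115, "dz": -0.07, "ax": 0, "ay": 0, "az": 0},
  {"fingers": 0.015, "dx": -0.02, "dy": -0.15, "dz": -0.07, "ax": 0, "ay": 0, "az": 0},
  {"fingers": 0.015, "dx": -0.02, "dy": -0.185, "dz": -0.07, "ax": 0, "ay": 0, "az": 0},
  {"fingers": 0.015, "dx": -0.01, "dy": -0.22, "dz": -0.07, "ax": 0, "ay": 0, "az": 0},
  {"fingers": 0.015, "dx": 0, "dy": -0.255, "dz": -0.07, "ax": 0, "ay": 0, "az": 0},
  {"fingers": 0.015, "dx": 0.01, "dy": -0.29, "dz": -0.07, "ax": 0, "ay": 0, "az": 0},
  {"fingers": 0.015, "dx": 0.0165, "dy": -0.32, "dz": -0.07, "ax": 0, "ay": 0, "az": 0},
])

```text
time_s: 12.55
ee_pos: [0.4375, -0.1971, 0.1066]
eef_rot: [-0.004, -3.142, -0.0]
force: [1.2, -1.0, -0.9]
width: 0.0224
```

Request:
apply_moves([
  {"fingers": 0.015, "dx": 0, "dy": -0.019, "dz": 0, "ax": 0, "ay": 0, "az": 0},
  {"fingers": 0.015, "dx": 0, "dy": -0.019, "dz": 0, "ax": 0, "ay": 0, "az": 0},
  {"fingers": 0.015, "dx": 0, "dy": -0.019, "dz": 0.02, "ax": 0, "ay": 0, "az": 0},
  {"fingers": 0.015, "dx": 0, "dy": -0.019, "dz": 0.045, "ax": 0, "ay": 0, "az": 0},
  {"fingers": 0.015, "dx": 0, "dy": -0.019, "dz": 0.058, "ax": 0, "ay": 0, "az": 0},
  {"fingers": 0.015, "dx": 0, "dy": -0.019, "dz": 0.06, "ax": 0, "ay": 0, "az": 0},
  {"fingers": 0.015, "dx": 0, "dy": -0.019, "dz": 0.06, "ax": 0, "ay": 0, "az": 0},
])

```text
time_s: 13.13
ee_pos: [0.4384, -0.2129, 0.0458]
eef_rot: [-0.0, -3.139, -0.001]
force: [-0.1, -0.1, 0.4]
width: 0.0224
```

Request:
apply_moves([
  {"fingers": 0.015, "dx": -0.001, "dy": 0, "dz": 0.003, "ax": 0, "ay": 0, "az": 0},
  {"fingers": 0.015, "dx": -0.001, "dy": 0, "dz": 0.0055, "ax": 0, "ay": 0, "az": 0},
  {"fingers": 0.015, "dx": -0.001, "dy": 0, "dz": 0.0055, "ax": 0, "ay": 0, "az": 0},
  {"fingers": 0.015, "dx": -0.001, "dy": 0, "dz": 0.0055, "ax": 0, "ay": 0, "az": 0},
  {"fingers": 0.024, "dx": -0.001, "dy": 0, "dz": 0.0055, "ax": 0, "ay": 0, "az": 0},
  {"fingers": 0.03, "dx": -0.001, "dy": 0, "dz": 0.0055, "ax": 0, "ay": 0, "az": 0},
  {"fingers": 0.044, "dx": -0.001, "dy": 0, "dz": 0.0055, "ax": 0, "ay": 0, "az": 0},
  {"fingers": 0.044, "dx": -0.001, "dy": 0, "dz": 0.0055, "ax": 0, "ay": 0, "az": 0},
  {"fingers": 0.044, "dx": -0.001, "dy": 0, "dz": -0.02, "ax": 0, "ay": 0, "az": 0},
  {"fingers": 0.044, "dx": -0.001, "dy": 0, "dz": -0.05, "ax": 0, "ay": 0, "az": 0},
  {"fingers": 0.044, "dx": -0.001, "dy": 0, "dz": -0.09, "ax": 0, "ay": 0, "az": 0},
  {"fingers": 0.044, "dx": -0.001, "dy": 0, "dz": -0.09, "ax": 0, "ay": 0, "az": 0},
])

```text
time_s: 14.13
ee_pos: [0.4441, -0.2158, 0.1432]
eef_rot: [0.002, 3.13, -0.004]
force: [1.5, -1.2, 0.2]
width: 0.0435
```

Request:
apply_moves([
  {"fingers": 0.05, "dx": -0.005, "dy": 0.035, "dz": 0, "ax": 0, "ay": 0, "az": 0},
  {"fingers": 0.05, "dx": -0.01, "dy": 0.075, "dz": 0, "ax": 0, "ay": 0, "az": 0},
  {"fingers": 0.05, "dx": -0.0165, "dy": 0.115, "dz": 0, "ax": 0, "ay": 0, "az": 0},
  {"fingers": 0.05, "dx": -0.0165, "dy": 0.135, "dz": 0, "ax": 0, "ay": 0, "az": 0},
  {"fingers": 0.05, "dx": -0.0165, "dy": 0.135, "dz": 0, "ax": 0, "ay": 0, "az": 0},
  {"fingers": 0.05, "dx": -0.0165, "dy": 0.135, "dz": 0, "ax": 0, "ay": 0, "az": 0},
  {"fingers": 0.05, "dx": -0.0165, "dy": 0.135, "dz": 0, "ax": 0, "ay": 0, "az": 0},
])

```text
time_s: 14.72
ee_pos: [0.4566, -0.0798, 0.1366]
eef_rot: [0.003, 3.141, -0.001]
force: [-0.2, -0.1, -0.2]
width: 0.0501
```

```bash
python3 - <<'E'
from h import *
from station import robot
s=robot.sense(); print(s["ee_pos"],s["eef_rot"],s["joint_velocities"].round(3))
d=robot.get_image("wrist"); S=robot.get_image("scene")
cv2.imwrite("pics/w5.png",np.vstack([d["image"][100:330],cv2.resize(S["image"][220:360,250:474],(586,366))[:, :640] if 0 else cv2.copyMakeBorder(cv2.resize(S["image"][220:360,250:474],(586,366)),0,0,0,54,0)]))
print(proj(d,(.4565,-.078,.020)))
E
```

```text
[ 0.45656966 -0.07981379  0.13657025] [ 2.62418288e-03  3.14133362e+00 -7.64747497e-04] [ 0.015  0.004  0.013 -0.003 -0.002  0.001 -0.005]
[319.01039952 193.05250557]
```

View pics/w5.png

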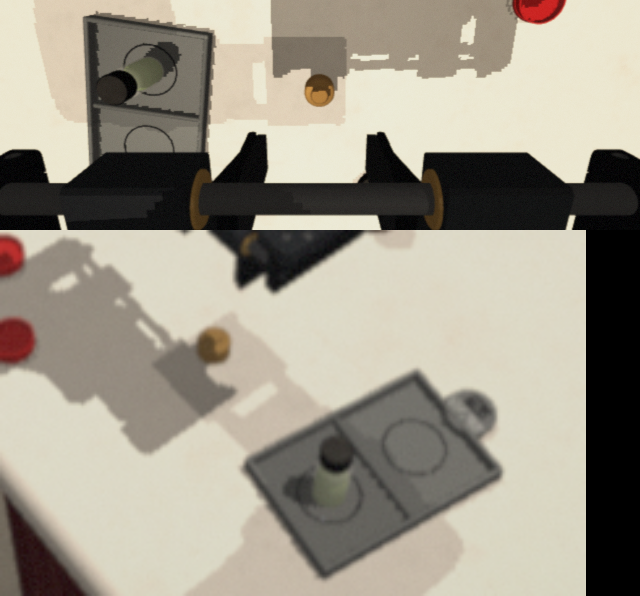

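Request:
apply_moves([
  {"fingers": 0.05, "dx": 0, "dy": 0.001, "dz": 0.035, "ax": 0, "ay": 0, "az": 0},
  {"fingers": 0.05, "dx": 0, "dy": 0.001, "dz": 0.07, "ax": 0, "ay": 0, "az": 0},
  {"fingers": 0.05, "dx": 0, "dy": 0.001, "dz": 0.1, "ax": 0, "ay": 0, "az": 0},
  {"fingers": 0.05, "dx": 0, "dy": 0.001, "dz": 0.114, "ax": 0, "ay": 0, "az": 0},
  {"fingers": 0.05, "dx": 0, "dy": 0.001, "dz": 0.114, "ax": 0, "ay": 0, "az": 0},
  {"fingers": 0.03, "dx": 0, "dy": 0.001, "dz": 0.114, "ax": 0, "ay": 0, "az": 0},
  {"fingers": 0.025, "dx": 0, "dy": 0.001, "dz": 0.114, "ax": 0, "ay": 0, "az": 0},
  {"fingers": 0.015, "dx": 0, "dy": 0.001, "dz": 0.114, "ax": 0, "ay": 0, "az": 0},
  {"fingers": 0.015, "dx": 0, "dy": 0.001, "dz": 0.114, "ax": 0, "ay": 0, "az": 0},
  {"fingers": 0.015, "dx": 0, "dy": 0.001, "dz": 0.114, "ax": 0, "ay": 0, "az": 0},
  {"fingers": 0.015, "dx": 0, "dy": 0.001, "dz": 0.114, "ax": 0, "ay": 0, "az": 0},
  {"fingers": 0.015, "dx": 0, "dy": 0.001, "dz": 0.114, "ax": 0, "ay": 0, "az": 0},
], newtons=15)

```text
time_s: 15.82
ee_pos: [0.4568, -0.0778, 0.0228]
eef_rot: [0.001, 3.141, 0.0]
force: [-0.4, -0.8, 2.4]
width: 0.023
```

Request:
apply_moves([
  {"fingers": 0.015, "dx": 0, "dy": 0, "dz": -0.02, "ax": 0, "ay": 0, "az": 0},
  {"fingers": 0.015, "dx": 0, "dy": 0, "dz": -0.05, "ax": 0, "ay": 0, "az": 0},
  {"fingers": 0.015, "dx": -0.01, "dy": 0, "dz": -0.08, "ax": 0, "ay": 0, "az": 0},
  {"fingers": 0.015, "dx": -0.025, "dy": -0.025, "dz": -0.08, "ax": 0, "ay": 0, "az": 0},
  {"fingers": 0.015, "dx": -0.04, "dy": -0.055, "dz": -0.08, "ax": 0, "ay": 0, "az": 0},
  {"fingers": 0.015, "dx": -0.052, "dy": -0.085, "dz": -0.08, "ax": 0, "ay": 0, "az": 0},
  {"fingers": 0.015, "dx": -0.052, "dy": -0.12, "dz": -0.08, "ax": 0, "ay": 0, "az": 0},
  {"fingers": 0.015, "dx": -0.052, "dy": -0.14, "dz": -0.08, "ax": 0, "ay": 0, "az": 0},
  {"fingers": 0.015, "dx": -0.052, "dy": -0.1467, "dz": -0.08, "ax": 0, "ay": 0, "az": 0},
  {"fingers": 0.015, "dx": -0.052, "dy": -0.1467, "dz": -0.08, "ax": 0, "ay": 0, "az": 0},
  {"fingers": 0.015, "dx": -0.052, "dy": -0.1467, "dz": -0.06, "ax": 0, "ay": 0, "az": 0},
  {"fingers": 0.015, "dx": -0.052, "dy": -0.1467, "dz": -0.06, "ax": 0, "ay": 0, "az": 0},
])

```text
time_s: 16.82
ee_pos: [0.507, -0.2214, 0.0799]
eef_rot: [0.002, -3.137, -0.005]
force: [-0.7, 0.7, -0.9]
width: 0.023
```

Request:
apply_moves([
  {"fingers": 0.015, "dx": 0, "dy": 0, "dz": 0.025, "ax": 0, "ay": 0, "az": 0},
  {"fingers": 0.015, "dx": 0, "dy": 0, "dz": 0.045, "ax": 0, "ay": 0, "az": 0},
  {"fingers": 0.015, "dx": 0, "dy": 0, "dz": 0.05, "ax": 0, "ay": 0, "az": 0},
  {"fingers": 0.015, "dx": 0, "dy": 0, "dz": 0.05, "ax": 0, "ay": 0, "az": 0},
  {"fingers": 0.015, "dx": 0, "dy": 0, "dz": 0.05, "ax": 0, "ay": 0, "az": 0},
])

```text
time_s: 17.23
ee_pos: [0.509, -0.2236, 0.0332]
eef_rot: [-0.001, 3.141, 0.001]
force: [-0.2, -0.2, 0.2]
width: 0.0231
```

Target z 0.0258, so a further 7 mm.

Request:
apply_moves([
  {"fingers": 0.015, "dx": 0, "dy": 0, "dz": 0.004, "ax": 0, "ay": 0, "az": 0},
  {"fingers": 0.015, "dx": 0, "dy": 0, "dz": 0.007, "ax": 0, "ay": 0, "az": 0},
  {"fingers": 0.015, "dx": 0, "dy": 0, "dz": 0.007, "ax": 0, "ay": 0, "az": 0},
  {"fingers": 0.015, "dx": 0, "dy": 0, "dz": 0.007, "ax": 0, "ay": 0, "az": 0},
  {"fingers": 0.024, "dx": 0, "dy": 0, "dz": 0.007, "ax": 0, "ay": 0, "az": 0},
  {"fingers": 0.03, "dx": 0, "dy": 0, "dz": 0.007, "ax": 0, "ay": 0, "az": 0},
  {"fingers": 0.042, "dx": 0, "dy": 0, "dz": 0.007, "ax": 0, "ay": 0, "az": 0},
  {"fingers": 0.042, "dx": 0, "dy": 0, "dz": 0.007, "ax": 0, "ay": 0, "az": 0},
  {"fingers": 0.042, "dx": 0, "dy": 0, "dz": -0.02, "ax": 0, "ay": 0, "az": 0},
  {"fingers": 0.042, "dx": 0, "dy": 0, "dz": -0.06, "ax": 0, "ay": 0, "az": 0},
  {"fingers": 0.042, "dx": 0, "dy": 0, "dz": -0.1, "ax": 0, "ay": 0, "az": 0},
  {"fingers": 0.042, "dx": 0, "dy": 0, "dz": -0.14, "ax": 0, "ay": 0, "az": 0},
])

```text
time_s: 18.23
ee_pos: [0.5079, -0.2246, 0.174]
eef_rot: [-0.002, -3.141, 0.0]
force: [0.8, -0.6, 0.5]
width: 0.0418
```

Request:
apply_moves([
  {"fingers": 0.065, "dx": -0.02, "dy": 0.03, "dz": -0.02, "ax": 0, "ay": 0, "az": 0},
  {"fingers": 0.065, "dx": -0.045, "dy": 0.06, "dz": -0.02, "ax": 0, "ay": 0, "az": 0},
  {"fingers": 0.065, "dx": -0.07, "dy": 0.09, "dz": -0.02, "ax": 0, "ay": 0, "az": 0},
  {"fingers": 0.065, "dx": -0.095, "dy": 0.12, "dz": -0.02, "ax": 0, "ay": 0, "az": 0},
  {"fingers": 0.065, "dx": -0.115, "dy": 0.15, "dz": -0.02, "ax": 0, "ay": 0, "az": 0},
  {"fingers": 0.065, "dx": -0.124, "dy": 0.162, "dz": -0.02, "ax": 0, "ay": 0, "az": 0},
  {"fingers": 0.065, "dx": -0.124, "dy": 0.162, "dz": -0.02, "ax": 0, "ay": 0, "az": 0},
  {"fingers": 0.065, "dx": -0.124, "dy": 0.162, "dz": -0.02, "ax": 0, "ay": 0, "az": 0},
  {"fingers": 0.065, "dx": -0.124, "dy": 0.162, "dz": -0.02, "ax": 0, "ay": 0, "az": 0},
])

```text
time_s: 18.98
ee_pos: [0.6318, -0.0646, 0.1925]
eef_rot: [-0.005, -3.141, 0.002]
force: [-0.1, -0.5, 0.0]
width: 0.065
```

```bash
python3 - <<'E'
from h import *
from station import robot
s=robot.sense(); print(s["ee_pos"],s["eef_rot"],s["joint_velocities"].round(3))
d=robot.get_image("wrist"); S=robot.get_image("scene")
cv2.imwrite("pics/w6.png",np.vstack([d["image"][100:330],cv2.copyMakeBorder(cv2.resize(S["image"][220:360,250:474],(586,366)),0,0,0,54,0)]))
print(proj(d,(.633,-.062,.102)),proj(d,(.633,-.062,0)))
E
```

```text
[ 0.63184088 -0.06464269  0.19249948] [-4.51769195e-03 -3.14090152e+00  1.99678477e-03] [ 0.012 -0.01   0.013  0.007 -0.003 -0.004 -0.001]
[320.5461863  206.05073936] [319.50561641 171.14525185]
```

View pics/w6.png

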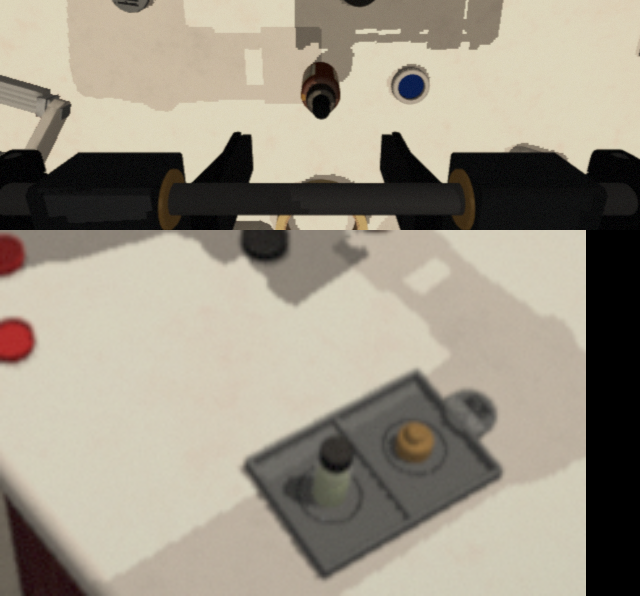

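Request:
apply_moves([
  {"fingers": 0.065, "dx": -0.001, "dy": 0.002, "dz": 0.03, "ax": 0, "ay": 0, "az": 0},
  {"fingers": 0.065, "dx": -0.001, "dy": 0.002, "dz": 0.06, "ax": 0, "ay": 0, "az": 0},
  {"fingers": 0.065, "dx": -0.001, "dy": 0.002, "dz": 0.09, "ax": 0, "ay": 0, "az": 0},
  {"fingers": 0.065, "dx": -0.001, "dy": 0.002, "dz": 0.115, "ax": 0, "ay": 0, "az": 0},
  {"fingers": 0.065, "dx": -0.001, "dy": 0.002, "dz": 0.13, "ax": 0, "ay": 0, "az": 0},
  {"fingers": 0.065, "dx": -0.001, "dy": 0.002, "dz": 0.1355, "ax": 0, "ay": 0, "az": 0},
  {"fingers": 0.065, "dx": -0.001, "dy": 0.002, "dz": 0.1355, "ax": 0, "ay": 0, "az": 0},
  {"fingers": 0.065, "dx": -0.001, "dy": 0.002, "dz": 0.1355, "ax": 0, "ay": 0, "az": 0},
])

```text
time_s: 19.75
ee_pos: [0.634, -0.0616, 0.0581]
eef_rot: [0.003, 3.14, -0.0]
force: [0.3, 0.0, 0.2]
width: 0.0653
```

Request:
apply_moves([
  {"fingers": 0.045, "dx": 0, "dy": 0, "dz": 0, "ax": 0, "ay": 0, "az": 0},
  {"fingers": 0.038, "dx": 0, "dy": 0, "dz": 0, "ax": 0, "ay": 0, "az": 0},
  {"fingers": 0.034, "dx": 0, "dy": 0, "dz": 0, "ax": 0, "ay": 0, "az": 0},
  {"fingers": 0.025, "dx": 0, "dy": 0, "dz": 0, "ax": 0, "ay": 0, "az": 0},
  {"fingers": 0.025, "dx": 0, "dy": 0, "dz": 0, "ax": 0, "ay": 0, "az": 0},
  {"fingers": 0.025, "dx": 0, "dy": 0, "dz": 0, "ax": 0, "ay": 0, "az": 0},
  {"fingers": 0.025, "dx": 0, "dy": 0, "dz": 0, "ax": 0, "ay": 0, "az": 0},
  {"fingers": 0.025, "dx": 0, "dy": 0, "dz": 0, "ax": 0, "ay": 0, "az": 0},
], newtons=15)

```text
time_s: 20.42
ee_pos: [0.6338, -0.0605, 0.0573]
eef_rot: [0.001, 3.141, 0.0]
force: [1.0, -0.3, 1.4]
width: 0.032
```

Request:
apply_moves([
  {"fingers": 0.025, "dx": 0, "dy": 0, "dz": -0.015, "ax": 0, "ay": 0, "az": 0},
  {"fingers": 0.025, "dx": 0, "dy": 0, "dz": -0.04, "ax": 0, "ay": 0, "az": 0},
  {"fingers": 0.025, "dx": 0, "dy": 0, "dz": -0.07, "ax": 0, "ay": 0, "az": 0},
  {"fingers": 0.025, "dx": 0.01, "dy": 0.01, "dz": -0.09, "ax": 0, "ay": 0, "az": 0},
  {"fingers": 0.025, "dx": 0.025, "dy": 0.03, "dz": -0.09, "ax": 0, "ay": 0, "az": 0},
  {"fingers": 0.025, "dx": 0.045, "dy": 0.055, "dz": -0.09, "ax": 0, "ay": 0, "az": 0},
  {"fingers": 0.025, "dx": 0.065, "dy": 0.08, "dz": -0.09, "ax": 0, "ay": 0, "az": 0},
  {"fingers": 0.025, "dx": 0.085, "dy": 0.105, "dz": -0.09, "ax": 0, "ay": 0, "az": 0},
  {"fingers": 0.025, "dx": 0.105, "dy": 0.13, "dz": -0.09, "ax": 0, "ay": 0, "az": 0},
  {"fingers": 0.025, "dx": 0.125, "dy": 0.155, "dz": -0.09, "ax": 0, "ay": 0, "az": 0},
  {"fingers": 0.025, "dx": 0.145, "dy": 0.18, "dz": -0.09, "ax": 0, "ay": 0, "az": 0},
  {"fingers": 0.025, "dx": 0.16, "dy": 0.205, "dz": -0.09, "ax": 0, "ay": 0, "az": 0},
])

```text
time_s: 21.42
ee_pos: [0.4718, 0.1455, 0.1469]
eef_rot: [-0.001, -3.141, -0.0]
force: [0.1, 0.4, -1.0]
width: 0.0321
```

Request:
apply_moves([
  {"fingers": 0.025, "dx": 0.01, "dy": 0.025, "dz": 0, "ax": 0, "ay": 0, "az": 0},
  {"fingers": 0.025, "dx": 0.02, "dy": 0.05, "dz": 0, "ax": 0, "ay": 0, "az": 0},
  {"fingers": 0.025, "dx": 0.028, "dy": 0.08, "dz": 0, "ax": 0, "ay": 0, "az": 0},
  {"fingers": 0.025, "dx": 0.034, "dy": 0.11, "dz": 0, "ax": 0, "ay": 0, "az": 0},
  {"fingers": 0.025, "dx": 0.036, "dy": 0.13, "dz": 0, "ax": 0, "ay": 0, "az": 0},
  {"fingers": 0.025, "dx": 0.036, "dy": 0.142, "dz": 0, "ax": 0, "ay": 0, "az": 0},
  {"fingers": 0.025, "dx": 0.036, "dy": 0.142, "dz": 0, "ax": 0, "ay": 0, "az": 0},
  {"fingers": 0.025, "dx": 0.036, "dy": 0.142, "dz": 0.02, "ax": 0, "ay": 0, "az": 0},
  {"fingers": 0.025, "dx": 0.036, "dy": 0.142, "dz": 0.045, "ax": 0, "ay": 0, "az": 0},
  {"fingers": 0.025, "dx": 0.036, "dy": 0.142, "dz": 0.065, "ax": 0, "ay": 0, "az": 0},
  {"fingers": 0.025, "dx": 0.036, "dy": 0.142, "dz": 0.07, "ax": 0, "ay": 0, "az": 0},
  {"fingers": 0.025, "dx": 0.036, "dy": 0.142, "dz": 0.07, "ax": 0, "ay": 0, "az": 0},
])

```text
time_s: 22.42
ee_pos: [0.4374, 0.284, 0.0755]
eef_rot: [-0.005, -3.139, 0.005]
force: [-0.6, -0.2, -0.0]
width: 0.0321
```

Request:
apply_moves([
  {"fingers": 0.025, "dx": 0, "dy": 0, "dz": 0, "ax": 0, "ay": 0, "az": 0},
  {"fingers": 0.025, "dx": 0, "dy": 0, "dz": 0, "ax": 0, "ay": 0, "az": 0},
])

```text
time_s: 22.58
ee_pos: [0.4391, 0.2866, 0.0785]
eef_rot: [0.003, 3.14, 0.002]
force: [0.1, 0.0, -0.1]
width: 0.032
```

Request:
apply_moves([
  {"fingers": 0.025, "dx": 0.001, "dy": 0, "dz": 0.008, "ax": 0, "ay": 0, "az": 0},
  {"fingers": 0.025, "dx": 0.001, "dy": 0, "dz": 0.014, "ax": 0, "ay": 0, "az": 0},
  {"fingers": 0.025, "dx": 0.001, "dy": 0, "dz": 0.0165, "ax": 0, "ay": 0, "az": 0},
  {"fingers": 0.025, "dx": 0.001, "dy": 0, "dz": 0.0165, "ax": 0, "ay": 0, "az": 0},
  {"fingers": 0.025, "dx": 0.001, "dy": 0, "dz": 0.0165, "ax": 0, "ay": 0, "az": 0},
])

```text
time_s: 23.0
ee_pos: [0.4368, 0.2866, 0.0605]
eef_rot: [-0.001, -3.142, 0.0]
force: [0.3, -0.3, -0.8]
width: 0.0319
```

Request:
apply_moves([
  {"fingers": 0.033, "dx": 0, "dy": 0, "dz": 0, "ax": 0, "ay": 0, "az": 0},
  {"fingers": 0.036, "dx": 0, "dy": 0, "dz": 0, "ax": 0, "ay": 0, "az": 0},
  {"fingers": 0.045, "dx": 0, "dy": 0, "dz": 0, "ax": 0, "ay": 0, "az": 0},
  {"fingers": 0.055, "dx": 0, "dy": 0, "dz": 0, "ax": 0, "ay": 0, "az": 0},
  {"fingers": 0.055, "dx": 0, "dy": 0, "dz": 0, "ax": 0, "ay": 0, "az": 0},
  {"fingers": 0.055, "dx": 0, "dy": 0, "dz": -0.03, "ax": 0, "ay": 0, "az": 0},
  {"fingers": 0.055, "dx": 0, "dy": 0, "dz": -0.06, "ax": 0, "ay": 0, "az": 0},
  {"fingers": 0.055, "dx": 0, "dy": 0, "dz": -0.1, "ax": 0, "ay": 0, "az": 0},
  {"fingers": 0.055, "dx": 0, "dy": 0, "dz": -0.14, "ax": 0, "ay": 0, "az": 0},
  {"fingers": 0.055, "dx": 0, "dy": 0, "dz": -0.15, "ax": 0, "ay": 0, "az": 0},
])

```text
time_s: 23.83
ee_pos: [0.4396, 0.2884, 0.2175]
eef_rot: [0.001, 3.134, 0.011]
force: [1.0, 0.4, 0.0]
width: 0.055
```

Request:
apply_moves([
  {"fingers": 0.055, "dx": -0.02, "dy": -0.04, "dz": 0, "ax": 0, "ay": 0, "az": 0},
  {"fingers": 0.055, "dx": -0.04, "dy": -0.08, "dz": 0, "ax": 0, "ay": 0, "az": 0},
  {"fingers": 0.055, "dx": -0.05, "dy": -0.12, "dz": 0, "ax": 0, "ay": 0, "az": 0},
  {"fingers": 0.055, "dx": -0.05, "dy": -0.16, "dz": 0, "ax": 0, "ay": 0, "az": 0},
  {"fingers": 0.055, "dx": -0.05, "dy": -0.2, "dz": 0, "ax": 0, "ay": 0, "az": 0},
  {"fingers": 0.055, "dx": -0.05, "dy": -0.24, "dz": 0, "ax": 0, "ay": 0, "az": 0},
  {"fingers": 0.055, "dx": -0.05, "dy": -0.27, "dz": 0, "ax": 0, "ay": 0, "az": 0},
  {"fingers": 0.055, "dx": -0.05, "dy": -0.27, "dz": 0, "ax": 0, "ay": 0, "az": 0},
  {"fingers": 0.055, "dx": -0.05, "dy": -0.27, "dz": 0, "ax": 0, "ay": 0, "az": 0},
])

```text
time_s: 24.58
ee_pos: [0.4867, 0.0146, 0.2106]
eef_rot: [0.009, 3.141, 0.001]
force: [-0.3, -0.1, 0.8]
width: 0.0547
```

```bash
python3 - <<'E'
from h import *
from station import robot
d=robot.get_image("top"); S=robot.get_image("scene")
print([proj(d,p).round(1)-[190,155] for p in((.633,-.062,0),)])
cv2.imwrite("pics/f1.png",np.vstack([cv2.resize(d["image"][130:270,185:450],(640,338)),cv2.resize(S["image"][110:220,170:400],(500,239)) if 0 else cv2.resize(S["image"][110:205,180:410],(640,264))]))
pickle.dump((d,S),open("f.pkl","wb"))
print(robot.sense()["ee_pos"])
E
```

```text
[array([164.7,  -0.6])]
[0.48661633 0.01761907 0.21044368]
```

View pics/f1.png

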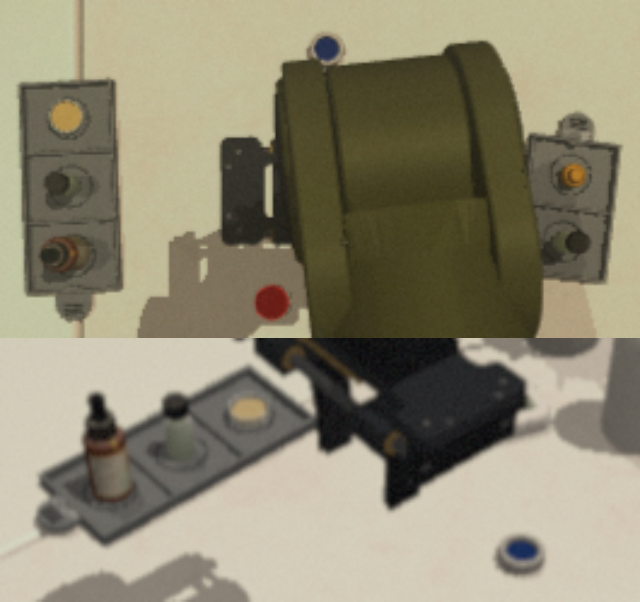

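```bash
python3 - <<'E'
from h import *
from station import robot
d,S=pickle.load(open("f.pkl","rb"))
g3=np.array([[.5776,.2907],[.5078,.2891],[.438,.2862]]);g2=np.array([[.5094,-.2245],[.44,-.2135]])
for n,p,z,c in(("dish",(67,117),.014,g3[0]),("vA",(57,184),.059,g3[1]),("drop",(52,255),.105,g3[2]),("wt",(575,174),.023,g2[0]),("vB",(577,242),.059,g2[1])):
    q=ray(d,(p[0]/2.415-.3+185,p[1]/2.415-.3+130),z)[:2]; print(n,((q-c)*1e3).round(1),"mm")
robot.sign_off()
E
```

```text
dish [-0.3 -1.2] mm
vA [-0.6 -1.6] mm
drop [ 2.6 -6.6] mm
wt [-0.8  0.6] mm
vB [0.2 1.4] mm
the job is handed in; nothing more can be done
```

Both kits are made up and the job is handed in at about 25 s. The hand-in gives no verdict.

- **Three-cell tray:** the dropper bottle is next to the tab, a vial is in the middle, and the tan dish is in the far cell.
- **Two-cell tray:** the weight is next to the tab and the other vial is in the other cell.
- **Position check:** the final top view puts the dish, both vials and the weight within 2 mm of their cell middles. The bottle reads about 7 mm off in y, measured at the top of its bulb. The gripper let it go within about 1 mm of its cell middle, so I take most of that as pixel error on the tall bulb. Even 7 mm is inside the 15 mm limit.
- **Upright check:** by eye, the last pictures show the bottle, the middle vial and the dish upright or flat. For the weight and the other vial the close look was the picture taken before the bottle was moved. I did not measure tilt or resting height.
- **Lens cap and filter ring:** neither was handled. The arm hid the lens cap in the final view, and I did not measure the ring's position again.

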